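Restack the microscope boxes on the tilted rack

ROBOT

A 6-joint arm with a two-finger parallel gripper is mounted at the origin on the work surface. World frame = base frame: x ahead of the robot, y to its left, z up, the work surface at z = 0. Lengths are in mm, angles in rad, forces in N, time in s.
With the tool pointing down it reaches from about 400 to 825 mm from the base axis. Payload 7 kg.
Tool frame: the origin (TCP) lies at the very end of the fingers, on their centre line; the grasp point (between the pads) lies 19 mm behind it; z points along the fingers, y is the line along which they close (so a half turn about z gives the same grasp; the last joint's range is limited). The gripper opens to 88 mm and grips with 3 to 60 N. Pads are 19 mm wide; open, the fingers measure 130 mm over their backs; the gripper's body (78 mm by 193 mm) begins 47 mm behind the grasp point.
Start: joints at [1.575, 0.359, 0.012, 0, -1.224, -0.288], TCP at [189.013, 647.973, 226.561] pointing down, gripper open.
Joint ranges: [-3.07, 3.07], [-1.43, 2.12], [-1.02, 1.25], [-3.03, 1.67], [-3.05, -0], [-3.03, 3.03]. Speed limits (rad/s): [2.39, 2.39, 3.01, 3.14, 3.14, 3.14].

INTERFACE

Orientations are given as a unit quaternion [x, y, z, w].
In Python, from plant import bot gives the robot as it stands. Calls block until the motion is done:
- bot.move_ptp(position, orientation): joint-space move of the TCP to a pose.
- bot.line_to(position, velocity=150, ori=None): straight line of the TCP; ori=None keeps the orientation; velocity is the mean speed in mm/s.
- bot.move_joints(angles): joint-space move.
- bot.move_gripper(opening, force=None): finger opening in mm; force is the grip in N (None keeps the last); returns when the fingers have stopped.
- bot.pause(seconds).
- bot.solve_ik(position, orientation): joint angles nearest the present ones, or None.
- bot.read_state(): the state.
- bot.camera(name): name is "scene" or "top" or "wrist"; returns the picture (420x560x3 uint8, red, green, blue); there is no depth.
- bot.get_calibration(name): a dict with "fx", "fy", "cx", "cy" (pixels), "distortion" ([k1, k2, p1, p2, k3] as OpenCV has them; the pictures are not rectified), "view" (4x4, takes a point from world to camera coordinates); the wrist camera has in their place "T_tool_cam" (4x4, takes a point from camera to tool coordinates, whose origin is the TCP and whose axes are the flange's). Camera axes: x right, y up, looking along -z (the intrinsics and any distortion apply to the point x, -y, -z); pixel columns grow to the right and rows downward; lengths in mm; the calibration is good to about 2 mm. A picture is of the moment at which its call begins: read the wrist's pose just before it. get_calibration takes no time and is no camera call.
A pose or a line that the arm cannot do raises bot.Unreachable and nothing moves.
- bot.close_job(): hands the job in; it is judged then, once.
The state is a dict: "t": time; "joint_pos": joint angles; "qvel": joint speeds; "tau": joint torques, N m; "tcp_pos": TCP position; "eef_rot": TCP orientation; "contact_force": force on the tool from outside, world axes, zero at the start; "moment": the same for the moment, N m; "width": finger opening in mm; "finger_force": force on a finger pad.
Only numpy, scipy, OpenCV 4.12 (cv2) and the standard library are available. Lean on these libraries where they do the work, as an engineer would, in place of code of your own. Each camera call takes 0.05 s, during which the arm holds its last target. There are 200 camera calls.

TASK

Push the grey slide box down the tilted rack until it is fully home: flat on the deck, square and up against the backstop, not overhanging the rack's sides. Then gently set the longer of the two black cases on top of it, lying lengthwise down the slope, flat, not overhanging the slide box's sides and also fully back against the backstop, and let go. Leave the short case, canister and joystick box where they are.

Things in the scene. Friction and masses are not known exactly. Their poses are not given: they have to be found in the camera images.
- rack: Fixed bare-aluminium rack: flat rimless deck, 310 x 160 mm, sloping 0.28 rad down to a backstop plate (100 mm high, 6 mm thick) square to it. Origin on the deck at the foot of the backstop's face, mid-width, 40 mm above the bench. x: down the slope into the backstop; y: level, across; z: square to the deck, up. Deck x -0.31 (high open end, 126 mm up) to 0, y +-0.08. Boxes stay put on the slope.
- slide_box: Grey closed slide box, 140 x 100 x 34 mm (its x, y, z), 0.3 to 0.65 kg, with a paper label on top; too wide to grip. Origin at the centre of its underside. It starts on the deck, short of the backstop (gap 45 to 105 mm) and crooked by up to 0.2 rad, its long side (x) roughly down the slope.
- long_case: The longer black hard case, 110 x 60 x 36 mm (its x, y, z), 0.15 to 0.31 kg. Origin at the centre of its underside. Starts flat on the bench; its two ends are alike.
- short_case: The shorter black case, 60 x 50 x 36 mm, flat on the bench; not to be moved. Origin at the centre of its underside. It and the long case swap places from start to start.
- canister: Bystander: upright aluminium objective canister, 40 mm across, 60 mm tall. Origin at the centre of its underside.
- joystick: Bystander: white joystick box, 120 x 110 x 35 mm, its black stick reaching 92 mm above the bench. Origin at the centre of its underside.
Things that resemble listed ones, but are neither listed nor needed, are in the scene too. Leave any yellow look-alike of the long_case alone. Of the things that look like the slide_box, the smaller one is meant.

How it is judged (in metres and radians):
On the way:
1. the slide box is home against the backstop, square and flat on the deck, with the long case not yet on it (x of slide_box in the frame of rack above -0.0745 m and y of slide_box in the frame of rack between -0.031 and 0.031 m and z of slide_box in the frame of rack between -0.004 and 0.004 m and angle between the x axis of slide_box and the x axis of rack, either way round below 0.07 rad and angle between the z axis of slide_box and the z axis of rack, either way round below 0.05 rad and contact force between long_case and slide_box below 0.05 N), for 0.2 s.
At the end, for the whole second after the job is handed in: Slide box flat on the deck, within 4.5 mm of the backstop, square to 0.07 rad, not over the deck's sides; long case flat on it, lengthwise down the slope to 0.09 rad, within 4.5 mm of the backstop, overhanging the slide box's sides by at most 3 mm; both at rest (x of slide_box in the frame of rack above -0.0745 m and y of slide_box in the frame of rack between -0.031 and 0.031 m and z of slide_box in the frame of rack between -0.004 and 0.004 m and angle between the x axis of slide_box and the x axis of rack, either way round below 0.07 rad and angle between the z axis of slide_box and the z axis of rack, either way round below 0.05 rad and x of long_case in the frame of rack above -0.0595 m and y of long_case in the frame of slide_box between -0.023 and 0.023 m and z of long_case in the frame of rack between 0.03 and 0.039 m and angle between the x axis of long_case and the x axis of rack, either way round below 0.09 rad and angle between the z axis of long_case and the z axis of rack, either way round below 0.06 rad and linear speed of each of slide_box, long_case below 0.02 m/s); the robot touches nothing.
It fails at once if the short_case is moved by more than 25 mm (distance of short_case from where it was at the start of the episode above 0.025 m).
It fails at once if the canister is moved by more than 25 mm (distance of canister from where it was at the start of the episode above 0.025 m).
It fails at once if the joystick is moved by more than 25 mm (distance of joystick from where it was at the start of the episode above 0.025 m).
It fails at once if the long case is let fall (out of the fingers and moving faster than 0.6 m/s, a drop of about 2 cm) (contact force between long_case and the fingers below 0.02 N and linear speed of long_case above 0.6 m/s).
It also fails if it takes over 58 s, if anything falls off the work surface, if the arm or the gripper's body presses on something with over 40 N, if the wrist force passes 120 N, or if a joint passes its speed limit or range.

## Working session

There is one attempt and no reset: what is moved stays moved. The work goes in short steps, each a Python script; the robot and the scene stay as the last script left them, time stands still between calls to the robot, and variables do not carry over. Pictures are saved under pics/ and viewed, at most 10 in all, crops included, and the job is handed in when it is done.

```bash
mkdir -p pics; ls; python3 - <<'E'
from plant import bot
import cv2,json
for n in ("scene","top"):
    im=bot.camera(n); cv2.imwrite(f"pics/{n}0.png",im[:,:,::-1])
    print(n,bot.get_calibration(n))
print(bot.get_calibration("wrist")); print(bot.read_state())
E
```

```text
pics
scene {'fx': 400.32699151441835, 'fy': 400.32699151441835, 'cx': 282.4759191130522, 'cy': 203.82000416855703, 'distortion': array([-0.03981387,  0.        ,  0.        ,  0.        ,  0.        ]), 'view': array([[-4.55701990e-01,  8.90071896e-01, -1.03785891e-02,
         2.38559395e+02],
       [-7.29469525e-01, -3.66743716e-01,  5.77384845e-01,
         3.32618739e+02],
       [ 5.10107742e-01,  2.70686288e-01,  8.16406164e-01,
        -1.30068912e+03],
       [ 0.00000000e+00,  0.00000000e+00,  0.00000000e+00,
         1.00000000e+00]])}
top {'fx': 425.1859374010423, 'fy': 425.1859374010423, 'cx': 283.2091031270404, 'cy': 208.46645170150026, 'distortion': array([-0.06001369,  0.        ,  0.        ,  0.        ,  0.        ]), 'view': array([[-2.00543249e-02, -9.99797272e-01,  1.79967074e-03,
         3.49581424e+01],
       [ 9.96943828e-01, -1.98610880e-02,  7.55548872e-02,
        -5.36228818e+02],
       [-7.55038267e-02,  3.30937289e-03,  9.97140020e-01,
        -1.09851289e+03],
       [ 0.00000000e+00,  0.00000000e+00,  0.00000000e+00,
         1.00000000e+00]])}
{'f
[... 530 characters left out ...]
0000000e+00]])}
{'t': 0.1, 'joint_pos': array([ 1.57507653e+00,  3.59313096e-01,  1.11824863e-02, -3.08070100e-04,
       -1.22409531e+00, -2.88087043e-01]), 'qvel': array([0.00014223, 0.00018895, 0.00308863, 0.00205661, 0.00107176,
       0.00161053]), 'tau': array([-2.76728402e-03, -5.84166241e+01,  2.93752223e+01,  7.01568246e+00,
        1.01747538e-02, -5.72228737e-05]), 'tcp_pos': array([188.9204043 , 647.58492682, 225.73179001]), 'eef_rot': array([ 9.89940911e-01, -1.41479539e-01, -3.91675207e-05,  7.28271277e-04]), 'contact_force': array([ 0.97033084, -0.27319253, -0.47608879]), 'moment': array([-0.00925964,  0.03693424, -0.06396508]), 'finger_force': 0.0, 'width': 87.87309999282327}
```

View pics/top0.png

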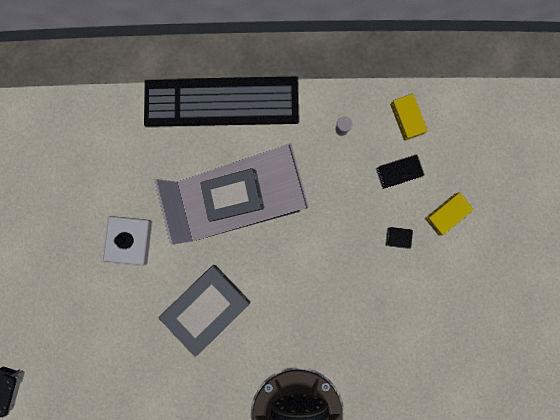

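View pics/scene0.png

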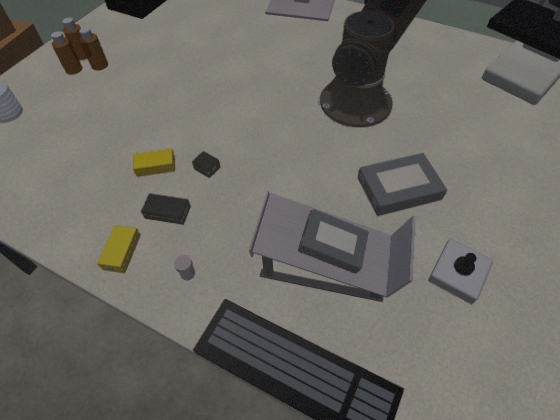

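Top view: rack at high end (290,145)-(307,208), backstop at the left, the small slide box on it at about (231,194), the long case at (400,171), the short case at (399,238), the canister at (344,125). I'll zoom in for the rack corners.

```bash
python3 - <<'E'
import cv2,numpy as np
a=cv2.imread("pics/top0.png")[135:255,145:320]; b=cv2.imread("pics/scene0.png")[185:305,245:420]
g=lambda a:cv2.resize(a,None,fx=4.5,fy=4.5,interpolation=cv2.INTER_CUBIC)
cv2.imwrite("pics/topc.png",g(a));cv2.imwrite("pics/scenec.png",g(b))
E
```

```text
(no output)
```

View pics/topc.png

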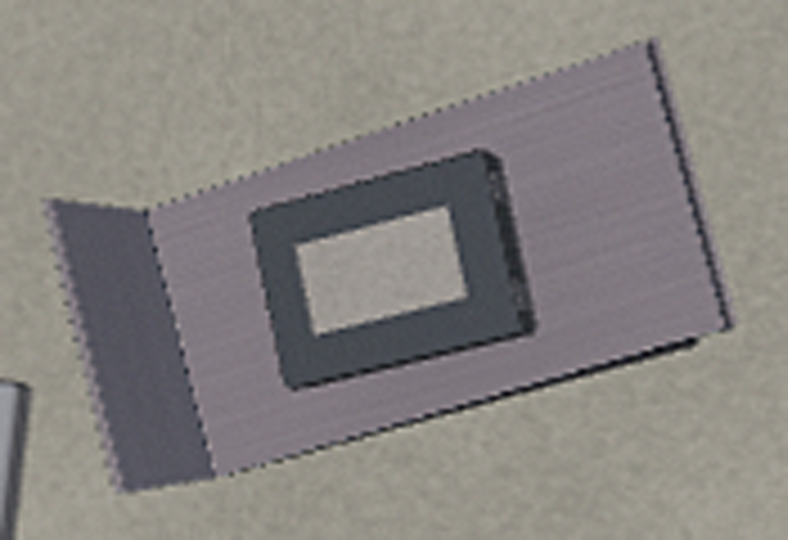

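View pics/scenec.png

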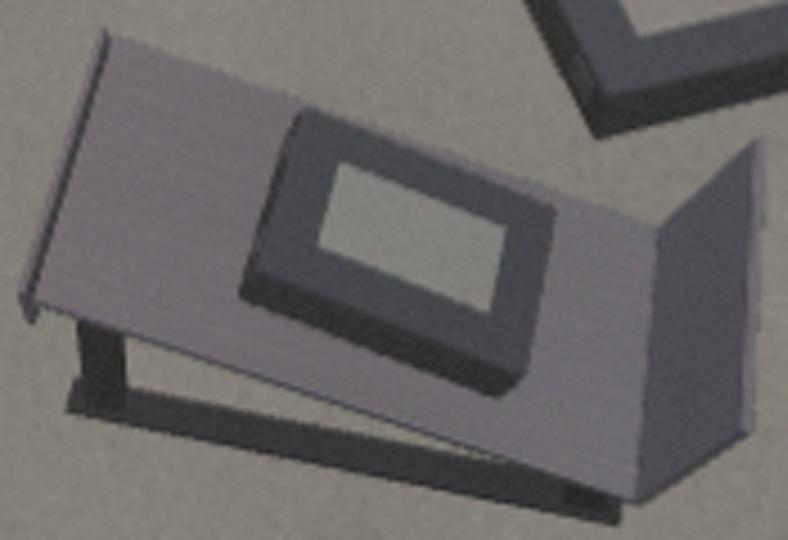

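Top crop: deck corners (650,40),(722,328), foot (150,210),(213,478); slide-box top (252,212),(290,388),(487,155),(517,332). The scene crop shows the matching deck corners (107,35),(38,300),(657,228),(637,500). I'll fit the poses in both views.

```bash
cat > h.py <<'E'
import numpy as np,cv2
from plant import bot
from scipy.optimize import least_squares
from scipy.spatial.transform import Rotation as R
def proj(c,P,view=None):
    v=c["view"] if view is None else view
    p=np.atleast_2d(P)@v[:3,:3].T+v[:3,3]
    K=np.array([[c["fx"],0,c["cx"]],[0,c["fy"],c["cy"]],[0,0,1.]])
    return cv2.projectPoints(p*[1,-1,-1],np.zeros(3),np.zeros(3),K,np.array(c["distortion"]))[0][:,0]
def rackT(x,y,yaw): return (R.from_euler("z",yaw)*R.from_euler("y",.28)).as_matrix(),np.array([x,y,40.])
def wview(s):  # world->wrist camera
    T=np.eye(4);T[:3,:3]=R.from_quat(s["eef_rot"]).as_matrix();T[:3,3]=s["tcp_pos"]
    return np.linalg.inv(T@bot.get_calibration("wrist")["T_tool_cam"])
def box(l,w,h,p,):  # top corners in the parent frame: (lo,-)(lo,+)(hi,-)(hi,+)
    x,y,a=p;c,s=np.cos(a),np.sin(a)
    q=np.array([(l/2,-w/2),(l/2,w/2),(-l/2,-w/2),(-l/2,w/2)])@np.array([[c,s],[-s,c]])
    return np.c_[q+[x,y],np.full(4,h)]
E
python3 - <<'E'
from h import *
ct,cs=bot.get_calibration("top"),bot.get_calibration("scene")
ft=lambda a:np.array([145,135])+(np.array(a)+.5)/4.5-.5
fs=lambda a:np.array([245,185])+(np.array(a)+.5)/4.5-.5
D=np.array([(-310,-80,0),(-310,80,0),(0,-80,0),(0,80,0)],float)
tt=ft([(650,40),(722,328),(150,210),(213,478)]);ss=fs([(38,300),(107,35),(637,500),(657,228)])
def res(p,P,tt,ss):
    M,t=rackT(*p); return np.r_[(proj(ct,P@M.T+t)-tt).ravel(),(proj(cs,P@M.T+t)-ss).ravel()]
r=least_squares(res,[600,250,1.87],args=(D,tt,ss));print(r.x.tolist());print(r.fun.reshape(-1,2).round(1).tolist())
p=r.x
tb=ft([(252,212),(290,388),(487,155),(517,332)]);sb=fs([(522,372),(553,208),(258,265),(305,110)])
r=least_squares(lambda q:res(p,box(140,100,34,q),tb,sb),[-140,0,0]);print(r.x,r.fun.reshape(-1,2).round(1).tolist())
# rough long / short case from top
im=cv2.imread("pics/top0.png");
for x0,y0,x1,y1 in [(365,145,435,200),(375,218,420,258)]:
    m=(im[y0:y1,x0:x1].max(2)<70).astype(np.uint8)
    n,l,st,_=cv2.connectedComponentsWithStats(m);k=1+st[1:,4].argmax()
    rc=cv2.minAreaRect(np.argwhere(l==k)[:,::-1].astype(np.float32))
    bx=cv2.boxPoints(rc)+[x0,y0]
    W=[least_squares(lambda q:(proj(ct,[[q[0],q[1],36]])[0]-b),[600,-200]).x for b in bx]
    W=np.array(W);print(W.mean(0),np.linalg.norm(np.diff(W,axis=0),axis=1),np.arctan2(*(W[1]-W[0])[::-1]),np.arctan2(*(W[2]-W[1])[::-1]))
for q in [((344,125),40),((123,241),92)]:
    print(least_squares(lambda w:(proj(ct,[[w[0],w[1],q[1]]])[0]-q[0]),[600,-200]).x)
E
```

```text
[535.1108059753741, 280.17785067269426, 1.8201445821747297]
[[-1.6, -0.1], [0.3, -0.4], [-1.0, -0.3], [0.3, -0.5], [-1.6, -0.4], [1.3, -0.6], [-0.7, -0.2], [0.1, -1.0]]
[-1.44521132e+02  1.29752544e+00 -6.31163117e-02] [[-1.0, -0.4], [-1.5, 0.1], [-1.1, -1.3], [0.8, 0.3], [0.2, 0.5], [0.8, -1.0], [-1.4, 0.1], [-0.5, -2.3]]
[ 627.28900348 -283.51372511] [117.33631605  60.8618568  116.86217853] -1.293863798495292 -2.893070643343376
[ 454.98990703 -274.41094296] [49.23135831 66.57030477 49.31330796] -0.16177032591945967 -1.7157138234389533
[ 752.56573799 -140.20877003]
[458.7468091  421.45852651]
```

Slide box: gap about 74 mm, 0.06 rad crooked. Long case at about (627,-283), and its measured size matches. Next I plan the push with the fingers across the rack and the tool square to the deck, then move to the pre-push pose.

```bash
cat >> h.py <<'E'
RP=[535.11,280.18,1.8201]; M,T0=rackT(*RP)
W=lambda x,y,z:M@np.array([x,y,z],float)+T0
def rori(flip,a=0): # tool z = -rack z, tool y = -/+ rack y
    s=-1 if flip else 1
    return R.from_matrix(M@R.from_euler("z",a).as_matrix()@np.diag([s,-s,-1.])).as_quat()
def inrack(): return M.T@(bot.read_state()["tcp_pos"]-T0)
E
python3 - <<'E'
from h import *
for f in (0,1):
    for P in [(-240,0,60),(-240,0,12),(-150,0,12),(-60,0,45),(-55,0,150)]:
        q=bot.solve_ik(W(*P),rori(f)); print(f,P,W(*P).round(),None if q is None else np.round(q,2))
    yaw=1.848+f*np.pi
    q=bot.solve_ik([627,-283,15],(R.from_euler("z",yaw)*R.from_euler("x",np.pi)).as_quat());print(q)
E
```

```text
0 (-240, 0, 60) [588.  73. 164.] [ 0.62  0.28 -0.41  0.31 -1.01  2.59]
0 (-240, 0, 12) [591.  60. 118.] [ 0.59  0.32 -0.48  0.34 -0.89  2.57]
0 (-150, 0, 12) [570. 144.  93.] [ 0.73  0.36 -0.48  0.32 -0.89  2.44]
0 (-60, 0, 45) [546. 236. 100.] [ 0.88  0.39 -0.4   0.27 -0.97  2.34]
0 (-55, 0, 150) [538. 269. 199.] [ 0.93  0.32 -0.24  0.23 -1.2   2.36]
[-1.41419537e-01  5.61679868e-01 -1.85148045e-01 -4.44089210e-16
 -8.23968413e-01 -2.72296944e+00]
1 (-240, 0, 60) [588.  73. 164.] [ 0.62  0.28 -0.41  0.31 -1.01 -0.55]
1 (-240, 0, 12) [591.  60. 118.] [ 0.59  0.32 -0.48  0.34 -0.89 -0.57]
1 (-150, 0, 12) [570. 144.  93.] [ 0.73  0.36 -0.48  0.32 -0.89 -0.71]
1 (-60, 0, 45) [546. 236. 100.] [ 0.88  0.39 -0.4   0.27 -0.97 -0.81]
1 (-55, 0, 150) [538. 269. 199.] [ 0.93  0.32 -0.24  0.23 -1.2  -0.78]
[-1.41419537e-01  5.61679868e-01 -1.85148045e-01  4.44089210e-16
 -8.23968413e-01  4.18623211e-01]
```

```bash
python3 - <<'E'
from h import *
bot.move_ptp(W(-250,0,110),rori(1)); bot.move_gripper(45)
s=bot.read_state();im=bot.camera("wrist")
v=wview(s);c=bot.get_calibration("wrist")
out=im[:,:,::-1].copy()
B=proj(c,box(140,100,34,[-144.5,1.3,-.063])@M.T+T0,v); D=proj(c,np.array([(0,-80,0),(0,80,0),(-310,-80,0),(-310,80,0)],float)@M.T+T0,v)
print(B.round(),D.round(),s["t"],inrack())
for p in np.r_[B,D]: 
    if abs(p).max()<2000: cv2.circle(out,tuple(int(x) for x in p),3,(0,0,255),-1)
cv2.imwrite("pics/w1.png",out)
E
```

```text
[[221. 410.]
 [338. 416.]
 [222. 262.]
 [360. 270.]] [[205. 440.]
 [362. 440.]
 [176. 128.]
 [391. 128.]] 3.4417 [-2.50030159e+02  9.58391849e-03  1.10011908e+02]
```

View pics/w1.png

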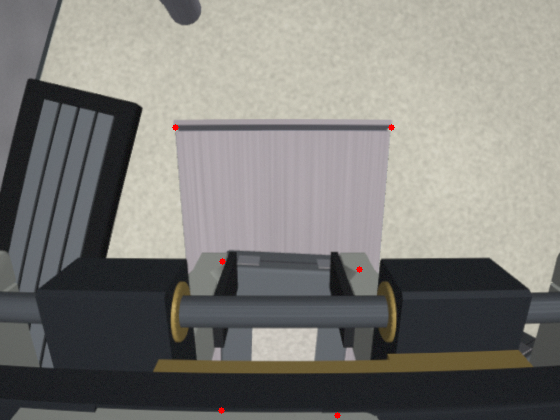

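The deck-end corners land within about 1 px of the prediction (176,128),(391,128), and the slide box's high edge shows between the fingers at row ~262. The rack pose is good, so I push now.

```bash
python3 - <<'E'
from h import *
bot.line_to(W(-240,0,60),150); bot.line_to(W(-240,0,11),80)
f=lambda:M.T@bot.read_state()["contact_force"]
f0=f();print("f0",f0,inrack())
bot.line_to(W(-160,0,11),45);print(f()-f0,inrack())
for x in np.arange(-157,-139,1.5):
    bot.line_to(W(x,0,11),20);d=f()-f0;print(x,d.round(1),inrack().round(1))
    if d[0]<-22:break
print(bot.read_state()["t"])
E
```

```text
f0 [ 0.74455602 -0.17119387  1.16429393] [-240.06684101   -0.39597689   11.41904594]
[-2.02191396  0.44796135  0.39368622] [-1.60019136e+02  3.20066685e-03  1.09391707e+01]
-157.0 [-1.1  0.6 -0. ] [-156.8    0.    10.9]
-155.5 [-0.7  0.2 -0.8] [-1.553e+02  1.000e-01  1.090e+01]
-154.0 [-1.2  0.9 -1.3] [-153.8    0.    10.9]
-152.5 [-0.6  0.7 -0.6] [-1.523e+02  1.000e-01  1.090e+01]
-151.0 [-0.7  1.3 -1.8] [-150.8   -0.    11. ]
-149.5 [-2.4  0.  -0.7] [-149.6   -0.    11. ]
-148.0 [-10.9  -2.8  -3.1] [-1.495e+02  1.000e-01  1.110e+01]
-146.5 [-18.1  -4.1  -1.2] [-1.495e+02  1.000e-01  1.110e+01]
-145.0 [-25.6  -6.4  -2.5] [-149.4    0.2   11.3]
8.9667
```

Hard stop at TCP x=-149.5, exactly the predicted home position, with both fingers seated. I back off and look at the long case from nearby.

```bash
python3 - <<'E'
from h import *
bot.line_to(W(-170,0,11),80); bot.line_to(W(-190,0,120),200)
bot.move_gripper(88)
o=(R.from_euler("z",1.848+np.pi)*R.from_euler("x",np.pi)).as_quat()
bot.move_ptp([600,-180,200],o);bot.pause(.3)
s=bot.read_state();im=bot.camera("wrist");c=bot.get_calibration("wrist");v=wview(s)
top=bot.camera("top");cv2.imwrite("pics/top2.png",top[:,:,::-1])
np.savez("w2",v=v);cv2.imwrite("pics/w2raw.png",im[:,:,::-1])
m=(im.max(2)<75).astype(np.uint8);m[280:]=0
n,l,st,ce=cv2.connectedComponentsWithStats(m)
out=im[:,:,::-1].copy()
P=proj(c,box(110,60,36,[627,-283.5,1.848]),v)
for p in P: cv2.circle(out,tuple(int(x) for x in p),3,(0,0,255),-1)
cv2.imwrite("pics/w2.png",out);print(P.round(),s["t"],[(a.tolist()) for a in st[1:] if a[4]>300])
E
```

```text
[[253. 131.]
 [321. 131.]
 [251.  -5.]
 [324.  -4.]] 12.5333 [[0, 0, 11, 114, 536], [246, 0, 72, 128, 8818], [82, 14, 114, 12, 311], [416, 91, 87, 80, 4188], [0, 247, 114, 33, 2637], [168, 252, 27, 28, 485], [373, 252, 28, 28, 516], [453, 254, 107, 26, 2342]]
```

View pics/w2.png

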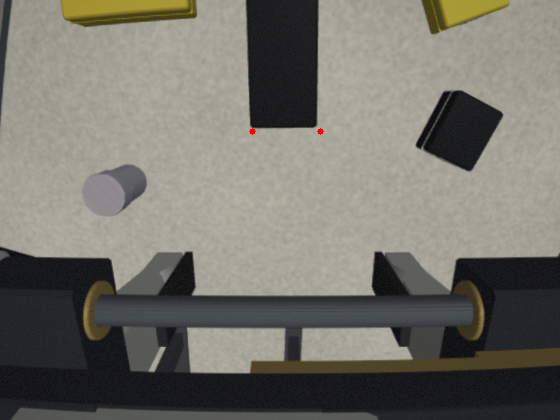

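The wrist view shows the long case's near end at (250,127)-(316,126), about 4 px from the estimate, with its axis well aligned. The canister (115,190) and short case (460,130) are well clear. I refine the pose, then grasp.

```bash
python3 - <<'E'
from h import *
v=np.load("w2.npz")["v"];c=bot.get_calibration("wrist");im=cv2.imread("pics/w2raw.png")
m=im.max(2)<75
def un(u,w): return least_squares(lambda q:proj(c,[[q[0],q[1],36]],v)[0]-[u,w],[627,-250]).x
rows=np.arange(4,112,6);mid=[];wd=[]
for r in rows:
    k=np.flatnonzero(m[r,240:330])+240; a,b=un(k[0]-.5,r),un(k[-1]+.5,r); mid.append((a+b)/2);wd.append(np.linalg.norm(a-b))
mid=np.array(mid);d=np.linalg.svd(mid-mid.mean(0))[2][0];d*=np.sign(d[1]);yaw=np.arctan2(d[1],d[0])
col=[np.flatnonzero(m[90:150,u])[-1]+90.5 for u in range(258,310,4)]
e=un(283,np.median(col));near=mid.mean(0)+d*((e-mid.mean(0))@d);cen=near-55*d
print("width",np.mean(wd),"yaw",yaw,"near",near,"centre",cen)
o=(R.from_euler("z",yaw+np.pi)*R.from_euler("x",np.pi)).as_quat()
bot.move_ptp([*cen,140],o);bot.line_to([*cen,60],150);bot.line_to([*cen,8],70)
f0=bot.read_state()["contact_force"]
bot.move_gripper(50,30);s=bot.read_state();print(s["width"],s["finger_force"],s["contact_force"]-f0,s["tcp_pos"],s["t"])
E
```

```text
width 58.704791278544704 yaw 1.8599138869339127 near [ 615.90250534 -232.65711838] centre [ 631.58336401 -285.37438947]
60.07834978647479 29.999907910823822 [-1.0503303   1.30792151  2.24157891] [ 631.64773532 -285.406555      8.26952529] 15.3417
```

```bash
python3 - <<'E'
from h import *
p=bot.read_state()["tcp_pos"].copy()
bot.line_to(p+[0,0,60],100);bot.line_to(p+[0,0,230],200)
s=bot.read_state();print("held",s["width"],s["finger_force"],s["contact_force"])
bot.move_ptp(W(-72,0,150),rori(1));bot.line_to(W(-72,0,52),100);bot.pause(.3)
f=lambda:M.T@bot.read_state()["contact_force"]
f0=f();print("f0",f0,inrack())
for z in np.arange(50,36,-1.):
    bot.line_to(W(-72,0,z),20);d=f()-f0;print(z,d.round(1),inrack().round(1))
    if d[2]>5:break
s=bot.read_state();print(s["t"],s["width"],s["finger_force"])
im=bot.camera("top");cv2.imwrite("pics/top3.png",cv2.resize(im[135:255,145:320,::-1],None,fx=4.5,fy=4.5,interpolation=cv2.INTER_CUBIC))
E
```

```text
held 60.2039028044144 29.999273121356964 [-0.77431402  0.74608304 -2.00195092]
f0 [ 0.61431329 -0.1729104  -2.40000619] [-71.87142033  -0.13361695  52.37601433]
50.0 [-0.2  0.2  1.5] [-72.    0.2  49.8]
49.0 [ 0.1 -0.1  0.4] [-72.    0.   48.9]
48.0 [0.8 0.6 1.5] [-72.    0.   47.9]
47.0 [-0.7 -0.  -0.7] [-72.    0.1  46.9]
46.0 [-0.9 -0.   0.2] [-72.    0.   45.9]
45.0 [-0.5  0.8  1. ] [-72.    0.1  44.9]
44.0 [-1.  -0.4  0.8] [-72.    0.   43.9]
43.0 [-0.2  1.1  0.6] [-72.    0.   42.9]
42.0 [1.1 3.3 8. ] [-72.   -0.1  42.7]
22.7667 59.87536832944762 30.00047117471695
```

Touchdown at the expected height. Now I slide it to the backstop.

```bash
python3 - <<'E'
from h import *
f=lambda:M.T@bot.read_state()["contact_force"]
bot.line_to(W(-72,0,42.3),20);f0=f();print(f0)
bot.line_to(W(-62,0,42.3),30);print((f()-f0).round(1))
for x in np.arange(-60.5,-44,1.5):
    bot.line_to(W(x,0,42.3),20);d=f()-f0;print(x,d.round(1),inrack().round(1))
    if d[0]<-16:break
x=inrack()[0];bot.line_to(W(x,0,42.3),20)
bot.move_gripper(74);bot.pause(.3)
bot.line_to(W(x,0,80),60);bot.line_to(W(x-20,0,160),200)
bot.line_to(W(-190,0,200),200);bot.pause(.2)
s=bot.read_state();v=wview(s);c=bot.get_calibration("wrist");print(s["t"],s["contact_force"])
im=bot.camera("wrist");t=bot.camera("top");z=bot.camera("scene")
g=lambda a:cv2.resize(a[:,:,::-1],None,fx=4.5,fy=4.5,interpolation=cv2.INTER_CUBIC)
cv2.imwrite("pics/t4.png",g(t[135:255,145:320]));cv2.imwrite("pics/s4.png",g(z[185:305,245:420]))
cv2.imwrite("pics/w4.png",im[:,:,::-1])
for n in("top","scene"):
    cc=bot.get_calibration(n);o=np.array([145,135] if n=="top" else [245,185])
    for b in (box(140,100,34,[-70,0,0]),box(110,60,70,[-55,0,0])): print(n,((proj(cc,b@M.T+T0)-o+.5)*4.5-.5).round().tolist())
E
```

```text
[0.30209018 3.29227608 6.21592745]
[-2.1 -2.7 -0.9]
-60.5 [-1.9 -2.7 -1.2] [-60.5  -0.5  42.7]
-59.0 [-3.3 -2.4 -1.6] [-59.1  -0.5  42.7]
-57.5 [-3.3 -2.9 -2. ] [-57.6  -0.5  42.6]
-56.0 [-3.3 -3.6 -1.5] [-56.1  -0.5  42.7]
-54.5 [-2.8 -3.1 -0.3] [-54.7  -0.5  42.7]
-53.0 [-3.9 -3.3 -2.2] [-53.2  -0.5  42.7]
-51.5 [-10.  -4.  -2.] [-53.   -0.4  42.7]
-50.0 [-15.7  -7.   -0.3] [-53.   -0.4  42.7]
-48.5 [-22.6  -7.9  -0.9] [-52.9  -0.3  42.7]
29.2917 [-1.02220055  0.84263924  0.23889148]
top [[128.0, 256.0], [172.0, 428.0], [349.0, 182.0], [397.0, 360.0]]
top [[103.0, 289.0], [130.0, 396.0], [281.0, 230.0], [310.0, 340.0]]
scene [[672.0, 419.0], [685.0, 243.0], [403.0, 328.0], [433.0, 155.0]]
scene [[712.0, 354.0], [719.0, 246.0], [498.0, 280.0], [512.0, 173.0]]
```

View pics/t4.png

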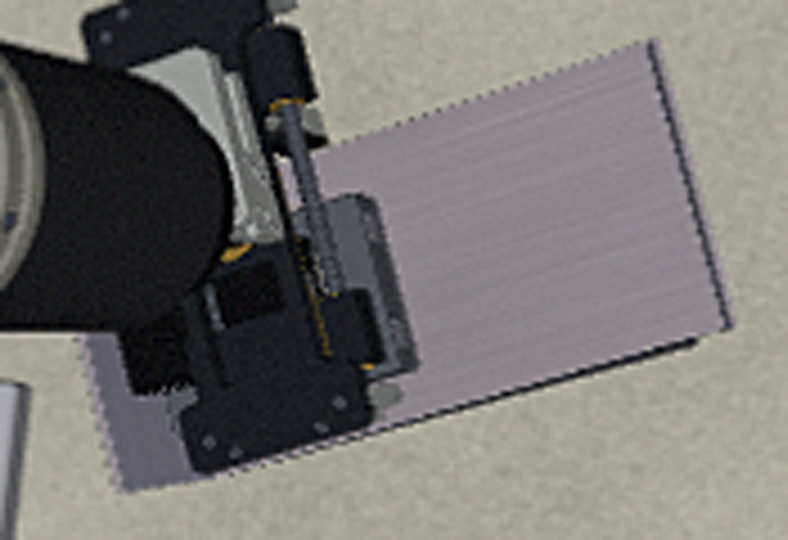

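View pics/s4.png

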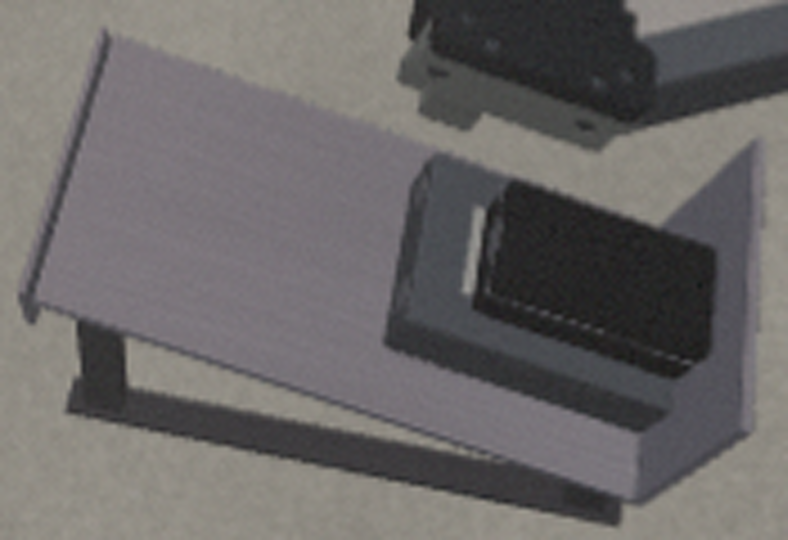

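Both views agree: the slide box corner is at (433,155), exactly as predicted for home. The case top is at (512,180)-(715,250), matching the prediction for flush, and it met a hard stop at the backstop. The arm is clear, so I hand in.

```bash
python3 - <<'E'
from h import *
print(bot.close_job())
E
```

```text
the job is handed in; nothing more can be done
None
```

I handed the job in at about 29 s of the 58 s. The slide box is home against the backstop, with the long case released flat on top of it and also against the backstop. The hard stops I felt and the last scene picture agree with that, but no verdict came back on handing in.

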